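# Dispense a set of wheel nuts from the gravity hopper

### The job

Two alike gravity hoppers of wheel nuts stand on the workshop bench; only one has a cup standing in the holder beneath it. Pull that hopper's shutter fully open so that its three nuts drop into the cup, then push the shutter fully home again and let go. Keep the other hopper shut and the cup upright in its holder.

Things in the scene. Friction and masses are not known exactly. Their poses are not given: they have to be found in the camera images.
- shutter (a joint): slide of the shutter under the hopper that has the cup: metres pulled out, 0 = fully home at its stop (throat of 54 mm bore covered), 0.065 = fully open at its stop. Starts within 0.004 of home. Friction of about 2 N holds it where it is left; no spring
- shutter_knob (a point): centre of that shutter's pull knob: upright, black, round, 24 mm diameter, 40 mm tall (this point half-way up, 172 mm above the bench), on a 14 mm stem 32 mm tall at the outer end of the flat shutter plate (5 mm thick, 66 mm wide, top 120 mm above the bench). The point's -x axis is the level direction, roughly towards the robot, in which the shutter opens; the point moves with it
- cup: aluminium cup, open on top, 82 mm rim diameter, 86 mm tall, wall 3 mm; origin at the centre of its underside. It stands, not to be handled, in a rubber ring on the foot of its hopper under the throat. That hopper: round grey funnel, rim 112 mm wide and 202 mm above the bench, fixed foot 170 x 150 mm, its axis 125 mm from the knob along the knob's +x when shut
- nut0: wheel nut, plain steel hexagon 22 mm across its corners and 22 mm tall with a coned top, about 45 g; origin at the centre of its flat underside. It starts with two others standing on the shutter in the throat of the hopper that has the cup, seen from above
- nut1: wheel nut, plain steel hexagon 22 mm across its corners and 22 mm tall with a coned top, about 45 g; origin at the centre of its flat underside. It starts with two others standing on the shutter in the throat of the hopper that has the cup, seen from above
- nut2: wheel nut, plain steel hexagon 22 mm across its corners and 22 mm tall with a coned top, about 45 g; origin at the centre of its flat underside. It starts with two others standing on the shutter in the throat of the hopper that has the cup, seen from above
- spare_shutter (a joint): slide of the shutter of the other hopper, alike but with an empty holder ring and to be left shut: metres pulled out, 0 = fully home, at most 0.065; starts within 0.004 of home

How it is judged:
By the outcome, as a careful person would: the job done as asked, in the order asked, and still so for the second after the job is handed in, with the robot touching nothing.
It also fails if it takes over 32 s, if anything falls off the work surface, if the arm or the gripper's body presses on something with over 40 N, if the wrist force passes 120 N, or if a joint passes its speed limit or range.

### The arm

A 6-joint arm with a two-finger parallel gripper is mounted at the origin on the work surface. World frame = base frame: x ahead of the robot, y to its left, z up, the work surface at z = 0. Lengths are in m, angles in rad, forces in N, time in s.
With the tool pointing down it reaches from about 0.3 to 0.75 m from the base axis. Payload 8.5 kg.
Tool frame: the origin (TCP) lies between the finger pads; the fingertips stand 14 mm ahead of it and the grasp point (between the pads) lies 5 mm behind it; z points along the fingers, y is the direction in which the jaws open and shut (so a half turn about z gives the same grasp; the last joint's range is limited). The gripper opens to 88 mm and grips with 3 to 60 N. Pads are 18 mm wide; open, the fingers measure 123 mm over their backs; the gripper's body (75 mm by 187 mm) begins 45 mm behind the grasp point.
Start: joints at [-1.548, 0.381, 1.297, -0, 1.464, -0.215], TCP at [0.13, -0.535, 0.253] pointing down, gripper open.
Joint ranges: [-3.11, 3.11], [-0.89, 2.33], [0.22, 2.48], [-1.42, 4.56], [0.17, 2.85], [-2.88, 2.88]. Speed limits (rad/s): [2.39, 2.39, 3.14, 3.14, 3.14, 3.14].

### API

Orientations are given as a unit quaternion [w, x, y, z].
In Python, from plant import robot, viewer gives the robot as it stands. The module is installed in compiled form; this text tells all that it offers.
- The arm moves only by the tool play_rows, never from a script. Its argument "moves" is a list of rows, each a list of 7 numbers: the shift along the tool's x, y, z in mm, then the turn, a rotation vector about the tool's x, y, z in degrees, then the finger opening in mm, from 0 to 88.1. A call has 1 to 8 rows; each row shifts and turns the commanded pose from where the row before left it, along the tool's axes as they then stand; what a row does not reach is not made up. A row lasts 1/8 s, in which the tool goes at most 62.5 mm and 10.7 degrees, less where a joint would pass 70% of its speed; a pose out of reach is approached as far as the arm can. A call is refused whole if a number of a shift passes 62.5 or a number of a turn 10.7, either way. A call with a gripper value outside its range is refused whole. The fingers move at their own pace and stop on an object; "grip_force" is the grip in N (left out, the last holds). Time passes only in rows, so rows that do not move let the fingers close. It gives the time, the measured TCP pose, the force and the opening at its end, in the units of the state.
- robot.read_state(): the state, without advancing time (a new reading comes with each control period).
- viewer.grab_frame(name): name is "scene" or "top"; returns the picture (480x640x3 uint8, red, green, blue); there is no depth.
- viewer.camera_model(name): a dict with "vertical_fov" (degrees; the focal length in pixels is half the picture's height over the tangent of half this angle, whatever the lens; pixels are square), "cx", "cy" (the principal point, pixels), "position" and "rotation" of the camera in the world. Camera axes: x right, y down, z forward; pixel columns grow to the right and rows downward; lengths in m; the calibration is good to about 2 mm. A picture is of the moment at which its call begins. camera_model takes no time and is no camera call.
- robot.hand_in(): hands the job in, once; it reports no verdict.
Trained networks look in the newest picture that a camera, given by its name, has taken for a name from the list of things; names that differ only in an ending like _2 or _b are one class to them, and where a whole thing is asked for, a point or a joint stands for the part that bears it (a point fixed in the world has none). Each returns a list of dicts, best first, with "confidence" (0 to 1); they miss things now and then, are a little off and sometimes report something else, mostly with a low value. They report only what shows in the picture. A call takes as long as a camera call.
- viewer.find_in(thing, camera): "centre" ([column, row] in pixels, amid what is visible of it).
- viewer.silhouettes(thing, camera): "mask" (480x640 bool, what is visible of it) and "centre" ([column, row] in pixels, amid what is visible of it).
- viewer.tip_of(thing, camera): "centre" ([column, row] in pixels: a listed point, or the origin of a listed thing).
The state is a dict: "t": time; "joint_pos": joint angles; "qd": joint speeds; "tau": joint torques, N m; "tcp_pos": TCP position; "tool_rot": TCP orientation; "contact_force": force on the tool from outside, world axes, zero at the start; "moment": the same for the moment, N m; "opening": finger opening in m.
Only numpy, scipy, OpenCV 4.12 (cv2) and the standard library are available. Lean on these libraries where they do the work, as an engineer would, in place of code of your own. Each camera call takes 0.05 s, during which the arm holds its last target.

## Working session

There is one attempt and no reset: what is moved stays moved. The work goes in short steps, Python scripts to look and compute and a tool call to move; the robot and the scene stay as the last step left them, time stands still between calls to the robot, and variables do not carry over. Pictures are saved under pics/ and viewed, and the job is handed in when it is done.

Besides the shell and the picture viewer there is one more tool, called after "Request:" as a command line: name --pt "numbers of a row" for each row, then --argument value for the rest. play_rows: Moves the arm, as the interface text tells. Its arguments: {"type":"object","properties":{"moves":{"type":"array"},"grip_force":{"type":"number"}},"required":["moves"]}

```bash
mkdir -p pics; python3 - <<'E'
from plant import robot, viewer
import cv2,numpy as np
s=robot.read_state();print(s['t'],s['tcp_pos'],s['tool_rot'],s['opening'])
for c in ['scene','top']:
    im=viewer.grab_frame(c);cv2.imwrite(f'pics/{c}0.png',im[:,:,::-1].copy())
    m=viewer.camera_model(c);print(c,m)
    for th in ['shutter_knob','cup','nut0']:
        print(th,[(np.round(d['centre']),round(d['confidence'],2)) for d in viewer.tip_of(th,c)])
E
```

```text
0.0 [ 0.12953854 -0.53426528  0.25213508] [-7.15284900e-04  9.92938178e-01  1.18630777e-01  5.29173053e-05] 0.08833153278220361
scene {'vertical_fov': 43.259035241317804, 'cx': 316.5099045562085, 'cy': 246.08265643002946, 'position': array([0.84916128, 0.36738521, 0.8861931 ]), 'rotation': array([-0.08530972,  0.296465  ,  0.91650789, -0.25464495])}
shutter_knob []
cup [(array([358., 421.]), 0.66)]
nut0 [(array([366., 385.]), 0.72), (array([371., 402.]), 0.61), (array([357., 402.]), 0.48)]
top {'vertical_fov': 51.390923439045686, 'cx': 313.46700758087303, 'cy': 235.30420717654968, 'position': array([ 0.44529828, -0.00904468,  0.81572083]), 'rotation': array([ 0.05734264, -0.69828157,  0.70903505, -0.07989977])}
shutter_knob [(array([113., 269.]), 0.8)]
cup []
nut0 [(array([130., 189.]), 0.65), (array([142., 174.]), 0.6), (array([149., 192.]), 0.52)]
```

View pics/scene0.png

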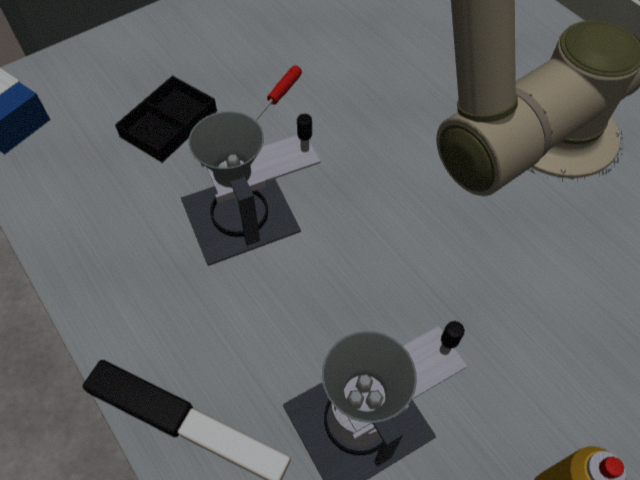

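View pics/top0.png

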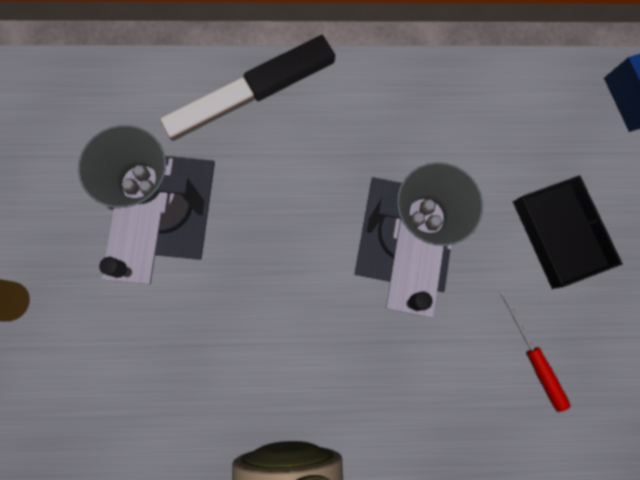

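```bash
cat > h.py <<'E'
from plant import robot, viewer
import numpy as np
from scipy.spatial.transform import Rotation as R
def rot(c): 
    q=viewer.camera_model(c)['rotation']; return R.from_quat([q[1],q[2],q[3],q[0]]).as_matrix()
def back(c,p,z):
    m=viewer.camera_model(c);f=240/np.tan(np.radians(m['vertical_fov']/2))
    d=rot(c)@np.array([(p[0]-m['cx'])/f,(p[1]-m['cy'])/f,1]);o=m['position']
    return o+d*(z-o[2])/d[2]
def proj(c,P):
    m=viewer.camera_model(c);f=240/np.tan(np.radians(m['vertical_fov']/2))
    v=rot(c).T@(np.array(P)-m['position']);return np.array([m['cx']+f*v[0]/v[2],m['cy']+f*v[1]/v[2]])
E
python3 - <<'E'
from h import *
import cv2
a=cv2.imread('pics/scene0.png')[310:480,270:480];b=cv2.imread('pics/top0.png')[110:320,60:270];c=cv2.imread('pics/scene0.png')[90:270,160:340]
r=lambda x:cv2.convertScaleAbs(cv2.resize(x,(400,300*1)),alpha=2.2)
cv2.imwrite('pics/z.png',np.vstack([np.hstack([r(a),r(b)]),np.hstack([r(c),r(cv2.imread('pics/top0.png')[140:330,340:500])])]))
print('knob top',back('top',(113,269),.172), 'scene knob', back('scene',(453,335),.172))
for p in [(130,189),(142,174),(149,192)]: print('nut',back('top',p,.12))
for p in [(366,385),(371,402),(357,402)]: print('nut',back('scene',p,.12))
print('cup',back('scene',(358,421),.0))
print('rim',back('top',(122,166),.202),back('scene',(369,373),.202))
# plate edges z=.12
for p in [(103,279),(150,283),(112,208),(160,208)]: print('plate',back('top',p,.12))
E
```

```text
knob top [0.53102141 0.22726014 0.172     ] scene knob [0.52950187 0.22784586 0.172     ]
nut [0.65296437 0.22904055 0.12      ]
nut [0.67527388 0.21309772 0.12      ]
nut [0.64825068 0.20189324 0.12      ]
nut [0.64558075 0.20314884 0.12      ]
nut [0.65426427 0.22443284 0.12      ]
nut [0.66880252 0.2139308  0.12      ]
cup [0.65658583 0.21284579 0.        ]
rim [0.65903258 0.21265036 0.202     ] [0.65554261 0.21145059 0.202     ]
plate [0.52424309 0.25917824 0.12      ]
plate [0.51773617 0.19466327 0.12      ]
plate [0.62517382 0.25285863 0.12      ]
plate [0.62446263 0.18531886 0.12      ]
```

View pics/z.png

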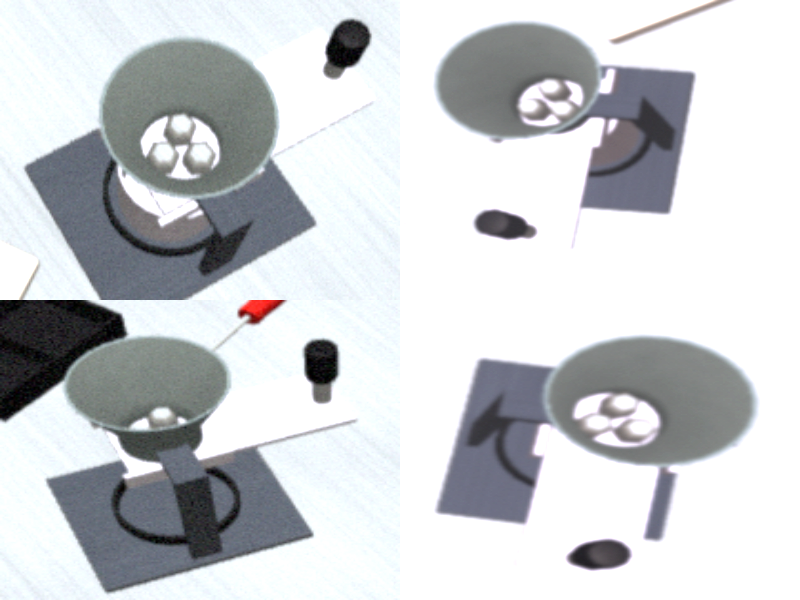

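The lower hopper in the scene view (left one in the top view) holds the cup. Its foot ring is filled at about (345,420) in scene, while the other ring at (240,212) is empty. The knob is at about (0.530, 0.2275) and the axis at (0.656, 0.2125), so the slide runs at about -5.8° yaw.

Request:
play_rows --pt "0 0 0 0 0 9.7 88" --pt "0 0 0 0 0 9.7 88" --pt "20 -50 0 0 0 0 88" --pt "20 -50 0 0 0 0 88" --pt "20 -50 0 0 0 0 88" --pt "20 -50 0 0 0 0 88" --pt "20 -50 0 0 0 0 88" --pt "20 -50 0 0 0 0 88" --grip_force 20

```text
t: 1.4
tcp_pos: [0.2796, -0.2466, 0.2529]
tool_rot: [0.0, 0.999, -0.051, 0.0]
contact_force: [0.6, -0.4, 0.3]
opening: 0.0879
```

Request:
play_rows --pt "20 -50 0 0 0 0 88" --pt "20 -50 0 0 0 0 88" --pt "20 -50 0 0 0 0 88" --pt "20 -50 0 0 0 0 88" --pt "20 -50 0 0 0 0 88" --pt "20 -50 0 0 0 0 88" --pt "20 -50 0 0 0 0 88" --pt "0 0 0 0 0 0 88"

```text
t: 2.4
tcp_pos: [0.4543, 0.0886, 0.2524]
tool_rot: [-0.0, 0.999, -0.048, -0.0]
contact_force: [-0.2, -0.5, -0.5]
opening: 0.0878
```

Request:
play_rows --pt "20.5 -48.5 0 0 0 0 70" --pt "20.5 -48.5 0 0 0 0 70" --pt "20.5 -48.5 0 0 0 0 70" --pt "0 0 0 0 0 0 70" --pt "0 0 0 0 0 0 70"

```text
t: 3.02
tcp_pos: [0.5292, 0.2235, 0.2526]
tool_rot: [0.0, 0.999, -0.051, -0.0]
contact_force: [-0.3, -0.9, 0.3]
opening: 0.0698
```

```bash
python3 - <<'E'
from h import *
import cv2
s=robot.read_state();print(s['tcp_pos'],s['tool_rot'])
for c in ['scene','top']:
    im=viewer.grab_frame(c);cv2.imwrite(f'pics/{c}1.png',im[:,:,::-1].copy())
    for d in viewer.tip_of('shutter_knob',c): print(c,d['centre'],d['confidence'],back(c,d['centre'],.172))
a=cv2.imread('pics/scene1.png')[200:480,270:580];b=cv2.imread('pics/top1.png')[100:380,20:330]
cv2.imwrite('pics/z1.png',cv2.convertScaleAbs(np.hstack([a,b]),alpha=1.8))
E
```

```text
[0.52917282 0.22347419 0.25264472] [ 2.60834429e-04  9.98711646e-01 -5.07430881e-02 -3.43888003e-04]
scene [453.8, 337.2] 0.71 [0.5307164 0.230654  0.172    ]
```

View pics/z1.png

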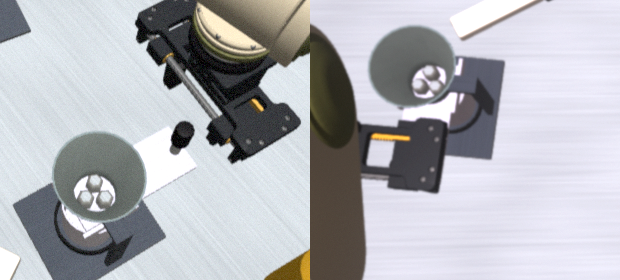

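Request:
play_rows --pt "1 -5 20 0 0 0 70" --pt "0 0 20 0 0 0 70" --pt "0 0 20 0 0 0 70" --pt "0 0 20 0 0 0 70" --pt "0 0 0 0 0 0 70" --pt "0 0 0 0 0 0 70"

```text
t: 3.98
tcp_pos: [0.5313, 0.2292, 0.1738]
tool_rot: [-0.0, 0.999, -0.051, 0.001]
contact_force: [0.9, -0.2, -0.3]
opening: 0.0699
```

```bash
python3 - <<'E'
from h import *
import cv2
s=robot.read_state();print(s['tcp_pos'],proj('scene',s['tcp_pos']))
im=viewer.grab_frame('scene');cv2.imwrite('pics/s2.png',cv2.convertScaleAbs(cv2.resize(im[230:480,300:580,::-1].copy(),None,fx=2,fy=2),alpha=2))
E
```

```text
[0.53129546 0.22921484 0.17379851] [452.96896329 336.0350027 ]
```

View pics/s2.png

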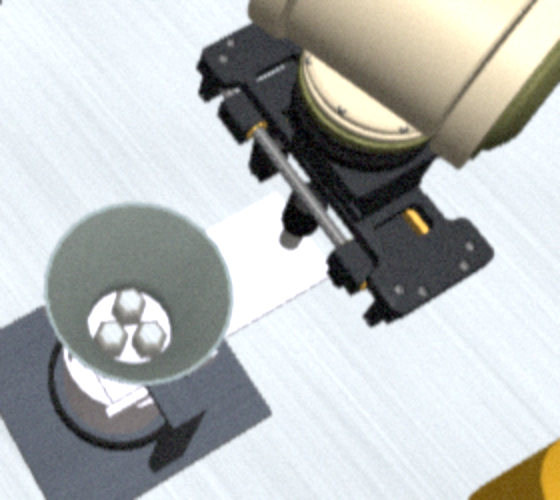

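The knob at crop (298,215) sits between the open fingers, so I close the jaws.

Request:
play_rows --pt "0 0 0 0 0 0 40" --pt "0 0 0 0 0 0 30" --pt "0 0 0 0 0 0 20" --pt "0 0 0 0 0 0 15" --pt "0 0 0 0 0 0 15" --pt "0 0 0 0 0 0 15" --grip_force 20

```text
t: 4.78
tcp_pos: [0.5307, 0.2269, 0.1726]
tool_rot: [0.003, 0.999, -0.051, -0.001]
contact_force: [-2.3, -14.6, 3.2]
opening: 0.0237
```

Request:
play_rows --pt "0 2 0 0 0 0 15" --pt "0 0 0 0 0 0 15"

```text
t: 5.03
tcp_pos: [0.5307, 0.2267, 0.1727]
tool_rot: [0.001, 0.999, -0.051, -0.0]
contact_force: [-0.2, -6.1, 0.3]
opening: 0.0232
```

Request:
play_rows --pt "-8 1 0 0 0 0 15" --pt "-10 0 0 0 0 0 15" --pt "-10 0 0 0 0 0 15" --pt "-10 0 0 0 0 0 15" --pt "0 0 0 0 0 0 15"

```text
t: 5.65
tcp_pos: [0.4914, 0.2309, 0.1727]
tool_rot: [-0.0, 0.999, -0.05, -0.001]
contact_force: [-1.7, 3.8, -2.1]
opening: 0.0233
```

Request:
play_rows --pt "-8 -0.5 0 0 0 0 15" --pt "-8 0 0 0 0 0 15" --pt "-6 0 0 0 0 0 15" --pt "-4 0 0 0 0 0 15" --pt "0 0 0 0 0 0 15"

```text
t: 6.28
tcp_pos: [0.4681, 0.2335, 0.1727]
tool_rot: [-0.0, 0.999, -0.05, 0.002]
contact_force: [8.7, 4.3, -8.1]
opening: 0.0233
```

Request:
play_rows --pt "-2 -0.5 0 0 0 0 15" --pt "0 0 0 0 0 0 15" --pt "0 0 0 0 0 0 15"

```text
t: 6.65
tcp_pos: [0.468, 0.2335, 0.1728]
tool_rot: [0.0, 0.999, -0.051, 0.003]
contact_force: [17.1, 0.3, -12.7]
opening: 0.0232
```

```bash
python3 - <<'E'
from h import *
import cv2
s=robot.read_state();print(s['t'],s['tcp_pos'],s['contact_force'])
o=[]
for c in ['scene','top']:
    im=viewer.grab_frame(c)[:,:,::-1].copy();o.append(im[220:480,270:580] if c=='scene' else im[100:360,20:330])
    print([ (d['centre'],d['confidence']) for d in viewer.tip_of('nut0',c)])
cv2.imwrite('pics/s3.png',cv2.convertScaleAbs(np.hstack(o),alpha=2))
E
```

```text
6.65 [0.46796101 0.23353228 0.17278459] [ 17.07683447   0.33747554 -12.67979324]
[([371.5, 395.5], 0.77), ([346.6, 420.7], 0.48), ([359.8, 425.0], 0.43)]
[([146.8, 198.6], 0.47)]
```

View pics/s3.png

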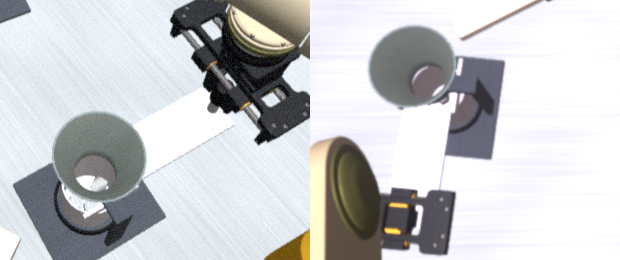

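```bash
python3 - <<'E'
from h import *
import cv2
o=[]
for c in ['scene','top']:
    im=viewer.grab_frame(c)[:,:,::-1].copy();im=im[320:480,290:450] if c=='scene' else im[120:240,80:200]
    o.append(cv2.resize(im,(400,400),interpolation=cv2.INTER_CUBIC))
cv2.imwrite('pics/s4.png',cv2.convertScaleAbs(np.hstack(o),alpha=2))
E
```

```text
(no output)
```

View pics/s4.png

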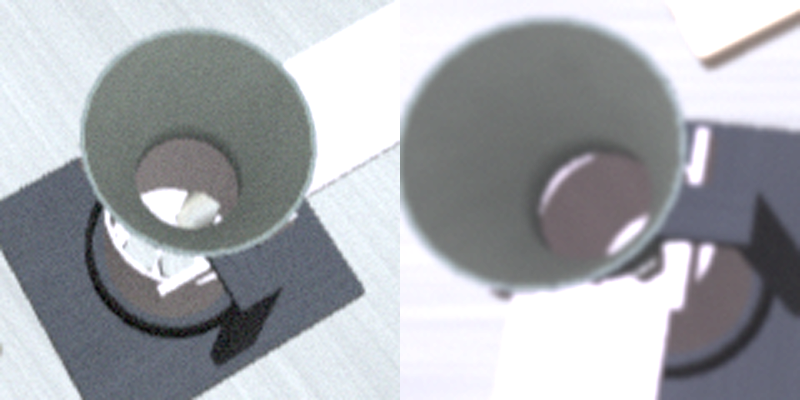

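The throat is empty: the cup interior shows through it, with a nut visible inside at crop (197,208). The shutter is against its open stop (17 N), so I push it home.

Request:
play_rows --pt "5 0 0 0 0 0 15" --pt "10 0 0 0 0 0 15" --pt "10 0 0 0 0 0 15" --pt "10 0 0 0 0 0 15" --pt "10 0 0 0 0 0 15" --pt "10 0 0 0 0 0 15" --pt "6 0 0 0 0 0 15" --pt "0 0 0 0 0 0 15"

```text
t: 7.95
tcp_pos: [0.5272, 0.2271, 0.1727]
tool_rot: [0.001, 0.999, -0.051, 0.001]
contact_force: [2.3, -6.2, -2.4]
opening: 0.0233
```

Request:
play_rows --pt "4 0.5 0 0 0 0 15" --pt "3 0.5 0 0 0 0 15" --pt "2 0 0 0 0 0 15" --pt "0 0 0 0 0 0 15" --pt "0 0 0 0 0 0 15"

```text
t: 8.57
tcp_pos: [0.533, 0.2264, 0.1727]
tool_rot: [0.0, 0.999, -0.05, -0.002]
contact_force: [-12.2, -1.2, 3.7]
opening: 0.0235
```

Request:
play_rows --pt "1 0 0 0 0 0 15" --pt "0 0 0 0 0 0 15" --pt "0 0 0 0 0 0 15"

```text
t: 8.95
tcp_pos: [0.5331, 0.2264, 0.1727]
tool_rot: [0.0, 0.999, -0.05, -0.003]
contact_force: [-15.6, -1.1, 7.0]
opening: 0.0232
```

Request:
play_rows --pt "0 0 0 0 0 0 40" --pt "0 0 0 0 0 0 66" --pt "0 0 0 0 0 0 66" --pt "0 0 0 0 0 0 66" --pt "0 0 -15 0 0 0 66" --pt "0 0 -20 0 0 0 66" --pt "0 0 -25 0 0 0 66" --pt "0 0 -25 0 0 0 66"

```text
t: 9.95
tcp_pos: [0.5357, 0.226, 0.2597]
tool_rot: [-0.0, 0.999, -0.05, 0.001]
contact_force: [0.9, 0.3, -0.7]
opening: 0.0661
```

Request:
play_rows --pt "-20 40 0 0 0 0 66" --pt "-20 45 0 0 0 0 66" --pt "-20 45 0 0 0 0 66" --pt "-20 45 0 0 0 0 66" --pt "-20 45 0 0 0 0 66" --pt "0 0 0 0 0 0 66" --pt "0 0 0 0 0 0 66"

```text
t: 10.82
tcp_pos: [0.4145, 0.0174, 0.2585]
tool_rot: [-0.0, 0.999, -0.051, 0.001]
contact_force: [0.2, -0.2, 0.5]
opening: 0.0663
```

```bash
python3 - <<'E'
from h import *
import cv2
s=robot.read_state();print(s['t'],s['tcp_pos'],s['contact_force'])
o=[]
for c in ['scene','top']:
    im=viewer.grab_frame(c)[:,:,::-1].copy();cv2.imwrite(f'pics/{c}5.png',im);o.append(im[320:480,290:490] if c=='scene' else im[120:280,70:270])
    for n in ['shutter_knob','cup','nut0']:
        print(c,n,[ (d['centre'],d['confidence'],np.round(back(c,d['centre'],.172 if n=='shutter_knob' else 0),4)) for d in viewer.tip_of(n,c)])
cv2.imwrite('pics/s5.png',cv2.convertScaleAbs(cv2.resize(np.hstack(o),None,fx=2,fy=2,interpolation=cv2.INTER_CUBIC),alpha=2))
E
```

```text
10.825 [0.4144774  0.0174111  0.25852945] [ 0.20249048 -0.1979731   0.54845149]
scene shutter_knob [([452.8, 333.4], 0.86, array([0.5282, 0.2261, 0.172 ]))]
scene cup [([357.1, 420.7], 0.6, array([0.6574, 0.2117, 0.    ]))]
scene nut0 [([349.7, 420.2], 0.59, array([0.6657, 0.2048, 0.    ]))]
top shutter_knob [([112.3, 266.8], 0.8, array([0.5339, 0.2283, 0.172 ]))]
top cup [([162.2, 204.0], 0.59, array([0.6622, 0.2155, 0.    ]))]
top nut0 []
```

View pics/s5.png

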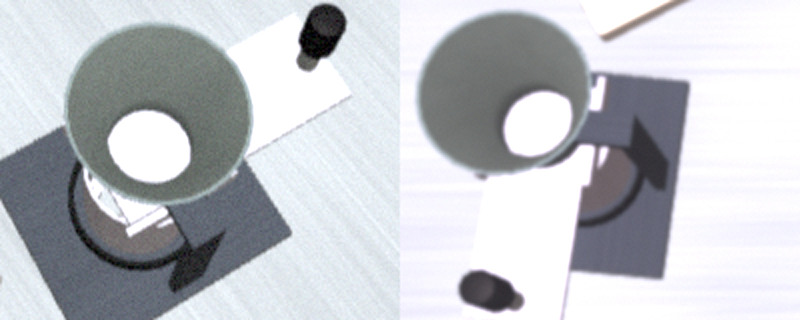

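View pics/top5.png

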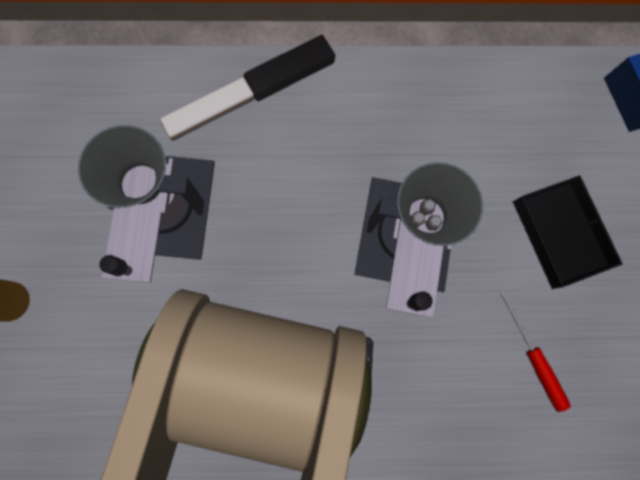

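The throat at top (138,182) is empty and covered again by the plate. The cup still stands in its ring, no nut lies on the bench, and the spare hopper still has its three nuts with its knob at (420,300).

```bash
python3 -c "
from plant import robot
print(robot.hand_in(), robot.read_state()['t'])"
```

```text
the job is handed in; nothing more can be done
the job is handed in; nothing more can be done
```

I opened the shutter of the hopper with the cup fully, so its three nuts dropped. I then pushed it fully home, let go and backed the arm away. The job was handed in at about 11 s of the 32 s allowed.

- **Shutter:** It was pulled about 63 mm from where it started, until it hit the open stop at about 17 N. It came back about 65 mm and stopped at about 15 N without moving further, which matches the full stroke.
- **Nuts:** The final pictures show an empty, covered throat and no nuts on the bench. Through the open throat I could see only one nut in the cup, so "all three in the cup" is inferred.
- **Cup and other hopper:** The cup is upright, within about 2 mm of where it was found in the scene view. The other hopper looks unchanged, with its three nuts still in it and its knob at the same pixels.
- **Checks that disagreed:** The two cameras put the knob about 6 mm apart at the end, so I relied on the measured stroke and stop force instead. One sideways force of about 15 N appeared when the fingers first closed off-centre. I corrected it before pulling.

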